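Set a hand-lever valve fully open and lock it

ROBOT

A 6-joint arm with a two-finger parallel gripper is mounted at the origin on a cart in front of the work surface, level with it; the furniture and walls round the work are solid. World frame = base frame: x ahead of the robot, y to its left, z up, the work surface at z = 0. Lengths are in m, angles in degrees, forces in N, time in s.
With the tool pointing down it reaches from about 0.4 to 0.825 m from the base axis. Payload 7 kg.
Tool frame: the origin (TCP) lies midway between the tips of the shut fingers; the grasp point (between the pads) lies r.pinch_z behind it (r.pinch_z is the distance from the TCP to the grasp point, in m); z points along the fingers, y is the line along which they close (so a half turn about z gives the same grasp; the last joint's range is limited). The gripper opens to 88 mm and grips with 3 to 60 N. Pads are 19 mm wide; open, the fingers measure 130 mm over their backs; the gripper's body (78 mm by 193 mm) begins 47 mm behind the grasp point.
Start: joints at [16.507, 20.546, 0.682, 0, -70.136, -16.507], TCP at [0.675, -0, 0.227] pointing down, gripper open.
Joint ranges: [-176.03, 176.03], [-82.01, 121.73], [-58.28, 71.71], [-173.87, 95.51], [-174.79, -0.11], [-173.66, 173.66]. Speed limits (degrees/s): [136.94, 136.94, 172.46, 180, 180, 180].

INTERFACE

Orientations are given as [roll, pitch, yaw] about the fixed x, y, z axes, in that order (R = Rz(yaw) Ry(pitch) Rx(roll)).
In Python, from plant import r, optics, job gives the robot as it stands.
- The arm moves only by the shell command python3 -m crank 'ROWS' [FORCE]. ROWS is JSON, a list of rows, each an object with "xyz": the shift along the tool's x, y, z in units of 30 mm (1.0 is 30 mm), a list of three; "delta_rot": the turn, a rotation vector about the tool's x, y, z in degrees, a list of three; "claw": the closure, from 0 (fully open) to 1 (shut). A call has 1 to 20 rows; each row is the pose to reach, as a shift and turn from the pose commanded when the call began, along the tool's axes at that moment; what a row does not reach only later rows make up. A row lasts 1/8 s, in which the tool goes at most 62.5 mm and 10.7 degrees, less where a joint would pass 70% of its speed; a pose out of reach is approached as far as the arm can. A call with a gripper value outside its range is refused whole. The fingers move at their own pace and stop on an object; FORCE is the grip in N (left out, the last holds). Time passes only in rows, so rows that repeat a pose let the fingers close. It gives the time, the measured TCP pose, the force, the opening and the grip force at its end, in the units of the state.
- r.get_state(): the state, without advancing time (a new reading comes with each control period).
- optics.capture(name): name is "side" or "top"; returns a dict with "img" (400x640x3 uint8, blue, green, red), "fovy" (degrees; the focal length in pixels is half the picture's height over the tangent of half this angle, whatever the lens; pixels are square), "cx", "cy" (the principal point, pixels), "eye" and "rotation" of the camera in the world. Camera axes: x right, y up, looking along -z (the intrinsics and any distortion apply to the point x, -y, -z); pixel columns grow to the right and rows downward; lengths in m; the calibration is good to about 2 mm. A picture is of the moment at which its call begins. There is no depth.
- job.close_job(): hands the job in; it is judged then, once.
The state is a dict: "time_s": time; "joints": joint angles; "qd": joint speeds; "joint_torque": joint torques, N m; "tcp_pos": TCP position; "eef_rot": TCP orientation; "contact_force": force on the tool from outside, world axes, zero at the start; "moment": the same for the moment, N m; "gripper_width": finger opening in m; "gripper_force": force on a finger pad.
Only numpy, scipy, OpenCV 4.12 (cv2) and the standard library are available. Lean on these libraries where they do the work, as an engineer would, in place of code of your own. Each camera call takes 0.05 s, during which the arm holds its last target. There are 200 camera calls.

TASK

Two hand-lever valves are bolted to the desk, one with a ball knob on its lever, the other with a crossbar. Using only the fingertips or the outside of the fingers, and without taking anything between them, push the ball-knob lever over from closed, past its half-open notch, until it rests at the far stop (firmly, but without ramming it); then press that valve's lock pin fully down and let go. Leave the other valve and everything lying about as it is.

Things in the scene. Friction and masses are not known exactly. Their poses are not given: they have to be found in the camera images.
- ball_valve: The ball-knob valve, bolted down: steel foot plate 100 mm wide (along y) and 8 mm thick, from 90 mm in front of the origin (-x) to 35 mm behind it; on it an aluminium body 66 mm wide, 48 mm tall, brass ports at both sides, and an upright round steel quadrant plate just behind the lever, top at 101 mm. Origin at the desk top, 4 mm behind the point below the hinge. x points to its back (away from the robot, turned up to 45 degrees), y to its left, z up.
- ball_valve_pivot (a point): Hinge centre of the ball-knob lever, fixed to its valve, 62 mm above the desk; axes as the valve's. The lever swings in the upright plane through this point along y.
- ball_lever_head (a point): Centre of the smooth black ball knob (30 mm across) at the end of the ball-knob lever, 92 mm from the hinge centre; the steel rod below it is 8 mm thick. It moves with the lever. At the start it leans 0.4 rad to the valve's +y side (about 36 mm to that side of the hinge, 147 mm above the desk); at the far stop it leans as far to the -y side.
- ball_lever_rod (a point): Point on the rod of the ball-knob lever, 60 mm from the hinge centre, 32 mm below the knob's centre along the rod. It moves with the lever.
- ball_lever (a joint): Angle of the ball-knob lever, rad: 0 = closed (leaning to the valve's +y side, as at the start), 0.4 = upright, half-open notch, 0.8 = fully open at the far stop. Pushing the head to the valve's -y increases it. It clicks into these three places: leaving one takes some 4 to 10 N at the head; past 0.2 it falls into the half-open notch, past 0.6 to the far stop, short of them back.
- ball_pin_top (a point): Centre of the flat top of the lock pin of the ball-knob valve: an upright steel pin with a round head 16 mm across that stands 14 mm out of a round boss 28 mm across, whose top is 35 mm above the desk. It lies 60 mm to the valve's -x and 28 mm to its +y from the hinge centre; its top is 49 mm above the desk when out. It moves with the pin.
- ball_pin (a joint): How far the lock pin of the ball-knob valve is pressed down, m: 0 = out, 0.010 = fully down on its stop, where its top is 39 mm above the desk. Takes about 4 N plus drag and stays where it is left.
- bar_lever_head (a point): Centre of the black crossbar (59 mm long, 15 mm thick, across the swing) at the end of the lever of the other valve, which is otherwise built alike. To be left alone.
- bar_lever (a joint): Angle of the crossbar lever, rad, 0 to 0.8; it stays anywhere by friction. To be left alone.
- bar_pin (a joint): How far the lock pin of the crossbar valve is pressed, m. To be left alone.
- brass_union: Bystander: brass hose union standing upright between the two valves, 24 mm wide, 48 mm tall; origin at the centre of its underside. To be left alone.
- rubber_stopper: Bystander: black rubber stopper between the two valves, 34 mm wide, 28 mm tall; origin at the centre of its underside. To be left alone.
- filter_disc: Bystander: white round filter, 58 mm across, 28 mm tall, on the left; origin at the centre of its underside. To be left alone.
- cutter_red: Bystander: small pliers with red handles lying at the front, 110 mm long, 8 mm thick; origin at the centre of its underside. To be left alone.
- screwdriver_yellow: Bystander: yellow-handled screwdriver lying on the right, 154 mm long, 22 mm thick; origin at the centre of its underside. To be left alone.
- screwdriver_teal: Bystander: teal-handled screwdriver lying on the far left, 169 mm long, 20 mm thick; origin at the centre of its underside. To be left alone.
- tube_adapter_1: Bystander: blue tube adapter lying at the front, 48 mm long, 18 mm thick; origin at the centre of its underside. To be left alone.
- multimeter: Bystander: multimeter lying at the back right, 140 x 72 x 45 mm; origin at the centre of its underside. To be left alone.

How it is judged (in metres and radians):
On the way, in this order (a step that is already met when the one before it is completed fails the run):
1. the ball-knob lever stands at the far stop, fully open (value of joint ball_lever above 0.74 rad and value of joint ball_pin below 0.004 m), for 0.2 s.
2. then its lock pin is pressed fully down (value of joint ball_lever above 0.74 rad and value of joint ball_pin above 0.008 m), for 0.1 s.
At the end, for the whole second after the job is handed in: The ball-knob lever is at the far stop (within 0.06 rad of it), that valve's lock pin is down (at least 8 of its 10 mm), the lever having come first, and the robot is clear of everything (all of step 2); the robot touches nothing.
It fails at once if the crossbar lever is moved (distance of bar_lever_head from where it was at the start of the episode above 0.01 m).
It fails at once if the lock pin of the crossbar valve is pressed (value of joint bar_pin above 0.003 m).
It fails at once if the ball-knob lever is rammed (over 50 N from the fingers) (contact force between the fingers and ball_lever above 50 N).
It fails at once if the lever or the lock pin is taken between the fingers (distance between the grasp point and ball_lever_head below 0.012 m or distance between the grasp point and ball_lever_rod below 0.009 m or distance between the grasp point and ball_pin_top below 0.01 m).
It fails at once if a thing lying about is pushed or lifted more than 2 cm (distance of any of brass_union, rubber_stopper, filter_disc, cutter_red, screwdriver_yellow, screwdriver_teal, tube_adapter_1, multimeter from where it was at the start of the episode above 0.02 m).
It also fails if it takes over 40 s, if anything falls off the work surface, if the arm or the gripper's body presses on something with over 40 N, if the wrist force passes 120 N, or if a joint passes its speed limit or range.

## Working session

There is one attempt and no reset: what is moved stays moved. The work goes in short steps, Python scripts to look and compute and a shell command to move; the robot and the scene stay as the last step left them, time stands still between calls to the robot, and variables do not carry over. Pictures are saved under pics/ and viewed, at most 10 in all, crops included, and the job is handed in when it is done.

```bash
mkdir -p pics; ls; python3 - <<'E'
from plant import r,optics
import cv2
for n in("top","side"):
    c=optics.capture(n); cv2.imwrite(f"pics/{n}1.png",c["img"]); print({k:v for k,v in c.items() if k!="img"})
print(r.get_state(),r.pinch_z)
E
```

```text
pics
{'fovy': 42.28071514295462, 'cx': 317.21379405369925, 'cy': 205.81942186676991, 'eye': array([0.37088079, 0.05055309, 1.40589326]), 'rotation': array([  6.74389185,  -0.44123405, -88.72057895])}
{'fovy': 55.845601884046026, 'cx': 315.3359265043299, 'cy': 195.54259847910788, 'eye': array([ 0.08562843, -0.67336759,  0.66617311]), 'rotation': array([ 56.73860394,  -0.35179566, -28.79019752])}
{'time_s': 0.1, 'joints': array([ 1.65071214e+01,  2.05879499e+01,  6.39387529e-01, -1.76559031e-02,
       -7.01359132e+01, -1.65053826e+01]), 'qd': array([-0.02390323, -0.03480261,  0.21609861,  0.13582843,  0.11210745,
       -0.03977365]), 'joint_torque': array([-1.42273191e-03, -5.84165347e+01,  2.93752134e+01,  7.01551259e+00,
        1.01412315e-02, -6.66964229e-05]), 'tcp_pos': array([ 6.74565097e-01, -2.41973509e-05,  2.25712415e-01]), 'eef_rot': array([ 1.79914289e+02, -8.08756101e-03, -9.00042667e+01]), 'contact_force': array([-0.17226389,  0.108615  ,  0.08193898]), 'moment': array([ 0.02453302, -0.00857425, -0.01605738]), 'gripper_force': 0.0, 'gripper_width': 0.08769522067482814} 0.0188
```

View pics/top1.png

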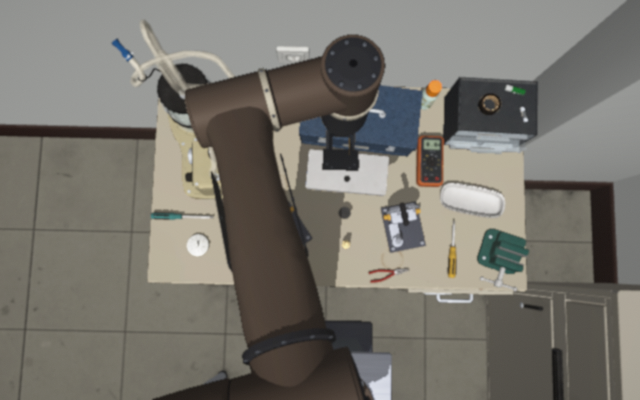

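View pics/side1.png

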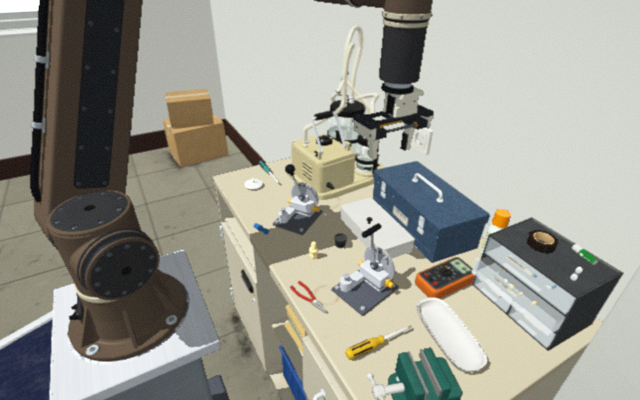

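The ball-knob valve is the left one in the side view, with its knob near (290,169) and its pin/boss near (282,215). The arm hides it in the top view. The crossbar valve is at about (375,260). I'll zoom in on the ball valve.

```bash
cat > h.py <<'E'
import numpy as np
from scipy.spatial.transform import Rotation as R
def cam(c):
    f=200/np.tan(np.radians(c["fovy"]/2)); M=R.from_euler("xyz",c["rotation"],degrees=True).as_matrix(); return f,M
def proj(c,P):
    f,M=cam(c); p=(np.atleast_2d(P)-c["eye"])@M; return np.c_[c["cx"]+f*p[:,0]/-p[:,2], c["cy"]-f*p[:,1]/-p[:,2]]
def atz(c,u,v,z):
    f,M=cam(c); d=M@np.array([(u-c["cx"])/f,-(v-c["cy"])/f,-1]); return c["eye"]+d*(z-c["eye"][2])/d[2]
E
python3 - <<'E'
import cv2
from h import *
from plant import r,optics
c=optics.capture("side"); i=c["img"][150:245,230:345]
cv2.imwrite("pics/crop1.png",cv2.resize(i,None,fx=6,fy=6,interpolation=cv2.INTER_CUBIC))
print(atz(c,290,169,.147),atz(c,282,215,.049), proj(c,r.get_state()["tcp_pos"]))
E
```

```text
[0.47240649 0.17153785 0.147     ] [0.41381253 0.10716317 0.049     ] [[388.73064508 152.86248481]]
```

View pics/crop1.png

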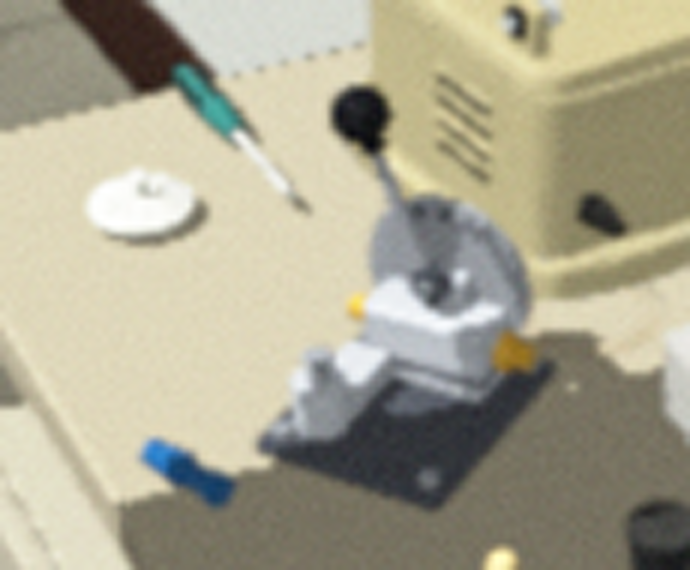

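Crop in full-image pixels: knob (290,169.2), pin top (283,209), foot corners (274.2,224.2), (302.5,234.7) and (322.2,210.8), hinge about (302,198). I'll fit the valve pose to these.

```bash
cat >> h.py <<'E'
def valve(p,L):
    x,y,a=p; return np.array([x,y,0])+np.asarray(L)@R.from_euler("z",a).as_matrix().T
E
python3 - <<'E'
from h import *
from plant import r,optics
from scipy.optimize import least_squares
c=optics.capture("side")
L=np.array([[-.004,.036,.147],[-.064,.028,.049],[-.09,.05,.008],[-.09,-.05,.008],[.035,-.05,.008]])
U=np.array([[290,169.2],[283,209.2],[274.2,224.2],[302.5,234.7],[322.2,210.8]])
for a0 in(-.6,0,.6):
    s=least_squares(lambda p:(proj(c,valve(p,L))-U).ravel(),[.5,.15,a0])
    print(s.x,np.degrees(s.x[2]),s.cost,s.fun.round(1))
p=s.x; np.save("p.npy",p)
for n,l in dict(piv=[-.004,0,.062],head=[-.004,.036,.147],head_open=[-.004,-.036,.147],pin=[-.064,.028,.049]).items(): print(n,valve(p,[l]).round(4))
# bystander bits
print("meter-beige corner",atz(c,230+540/6,150+290/6,0))
E
```

```text
[0.49571951 0.14214089 0.60276249] 34.53574663190379 2.6510497054735764 [ 0.2  0.1  0.1  0.5 -1.9 -0.1  0.8 -0.5  0.8 -0.1]
[0.49571951 0.14214089 0.60276241] 34.53574193366342 2.651049705483748 [ 0.2  0.1  0.1  0.5 -1.9 -0.1  0.8 -0.5  0.8 -0.1]
[0.49571951 0.14214089 0.60276247] 34.53574573175123 2.6510497054746645 [ 0.2  0.1  0.1  0.5 -1.9 -0.1  0.8 -0.5  0.8 -0.1]
piv [[0.4924 0.1399 0.062 ]]
head [[0.472  0.1695 0.147 ]]
head_open [[0.5128 0.1102 0.147 ]]
pin [[0.4271 0.1289 0.049 ]]
meter-beige corner [0.58363764 0.19355309 0.        ]
```

```bash
python3 - <<'E'
from h import *
from plant import r,optics
c=optics.capture("side")
b=atz(c,320,198,0); print("box corner",b, "left corner",atz(c,292.5,177.5,0))
for z in(.08,.1,.12,.14,.16): print(z,proj(c,[b[0],b[1],z]).round(0))
p=np.load("p.npy"); s=r.get_state(); T=R.from_euler("xyz",s["eef_rot"],degrees=True)
# start of push: 60 mm to +y of the knob's side, tip at .128
for l in ([-.004,.095,.19],[-.004,.095,.128]):
    w=valve(p,[l])[0]; print(w.round(3),(T.inv().apply(w-s["tcp_pos"])/.03).round(2))
E
```

```text
box corner [0.58457767 0.19522257 0.        ] left corner [0.56353459 0.35230198 0.        ]
0.08 [[320. 176.]]
0.1 [[320. 171.]]
0.12 [[321. 165.]]
0.14 [[321. 159.]]
0.16 [[321. 153.]]
[0.439 0.218 0.19 ] [-7.27  7.87  1.21]
[0.439 0.218 0.128] [-7.27  7.87  3.28]
```

```bash
python3 -m crank '[{"xyz":[-1.2,1.3,0],"delta_rot":[0,0,-8],"claw":1},{"xyz":[-2.4,2.6,0],"delta_rot":[0,0,-16],"claw":1},{"xyz":[-3.6,3.9,0],"delta_rot":[0,0,-24],"claw":1},{"xyz":[-4.8,5.2,0],"delta_rot":[0,0,-34.5],"claw":1},{"xyz":[-6,6.5,0],"delta_rot":[0,0,-34.5],"claw":1},{"xyz":[-7.27,7.87,0],"delta_rot":[0,0,-34.5],"claw":1},{"xyz":[-7.27,7.87,0],"delta_rot":[0,0,-34.5],"claw":1},{"xyz":[-7.27,7.87,1],"delta_rot":[0,0,-34.5],"claw":1},{"xyz":[-7.27,7.87,2],"delta_rot":[0,0,-34.5],"claw":1},{"xyz":[-7.27,7.87,2.8],"delta_rot":[0,0,-34.5],"claw":1},{"xyz":[-7.27,7.87,3.25],"delta_rot":[0,0,-34.5],"claw":1},{"xyz":[-7.27,7.87,3.25],"delta_rot":[0,0,-34.5],"claw":1}]' 20
python3 - <<'E'
import cv2
from h import *
from plant import r,optics
c=optics.capture("side"); i=c["img"][110:245,220:370]
cv2.imwrite("pics/crop2.png",cv2.resize(i,None,fx=4,fy=4,interpolation=cv2.INTER_CUBIC))
p=np.load("p.npy"); s=r.get_state(); print(s["tcp_pos"],R.from_euler("z",-p[2]).apply(s["tcp_pos"]-[p[0],p[1],0]),s["contact_force"])
E
```

```text
time_s: 1.75
tcp_pos: [0.4389, 0.2175, 0.1285]
eef_rot: [179.9, -0.0, -55.5]
contact_force: [-0.8, 0.1, -0.3]
gripper_width: 0.0001
gripper_force: 0.0
[0.43924985 0.21794977 0.1292745 ] [-0.00354057  0.09446308  0.1292745 ] [-0.377622    0.4821133   0.74049658]
```

View pics/crop2.png

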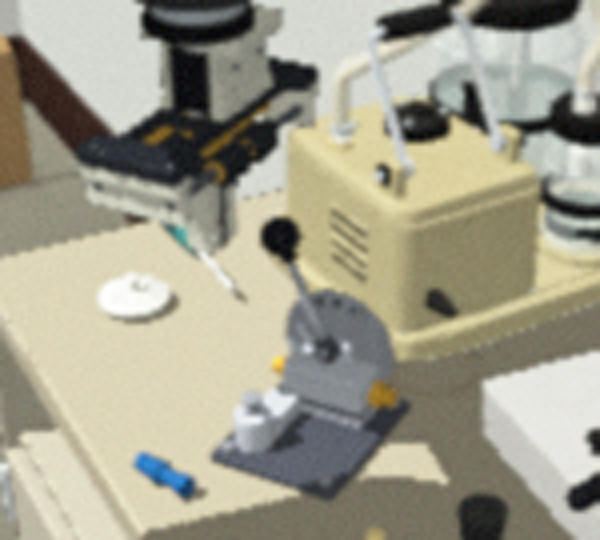

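The fingers, at crop (205,240), stand to the +y side of the knob at (280,237), level with it. Now I'll push.

```bash
python3 -m crank '[{"xyz":[0.5,0,0],"delta_rot":[0,0,0],"claw":1},{"xyz":[0.9,0,0],"delta_rot":[0,0,0],"claw":1},{"xyz":[1.05,0,0],"delta_rot":[0,0,0],"claw":1},{"xyz":[1.2,0,0],"delta_rot":[0,0,0],"claw":1},{"xyz":[1.35,0,0],"delta_rot":[0,0,0],"claw":1},{"xyz":[1.5,0,0],"delta_rot":[0,0,0],"claw":1}]'; python3 -m crank '[{"xyz":[0.15,0,0],"delta_rot":[0,0,0],"claw":1},{"xyz":[0.3,0,0],"delta_rot":[0,0,0],"claw":1},{"xyz":[0.45,0,0],"delta_rot":[0,0,0],"claw":1},{"xyz":[0.6,0,0],"delta_rot":[0,0,0],"claw":1},{"xyz":[0.75,0,0],"delta_rot":[0,0,0],"claw":1},{"xyz":[0.9,0,0],"delta_rot":[0,0,0],"claw":1}]';  python3 -m crank '[{"xyz":[0.15,0,0],"delta_rot":[0,0,0],"claw":1},{"xyz":[0.3,0,0],"delta_rot":[0,0,0],"claw":1},{"xyz":[0.45,0,0],"delta_rot":[0,0,0],"claw":1},{"xyz":[0.45,0,0],"delta_rot":[0,0,0],"claw":1}]'
python3 - <<'E'
import cv2
from h import *
from plant import r,optics
c=optics.capture("side"); i=c["img"][110:245,220:370]
cv2.imwrite("pics/crop3.png",cv2.resize(i,None,fx=4,fy=4,interpolation=cv2.INTER_CUBIC))
p=np.load("p.npy"); s=r.get_state(); print(R.from_euler("z",-p[2]).apply(s["tcp_pos"]-[p[0],p[1],0]))
E
```

```text
time_s: 2.55
tcp_pos: [0.4649, 0.1812, 0.1295]
eef_rot: [-179.9, 0.0, -55.5]
contact_force: [-1.1, 2.8, 0.7]
gripper_width: 0.0004
gripper_force: 1.4
time_s: 3.3
tcp_pos: [0.4798, 0.159, 0.1292]
eef_rot: [-180.0, 0.0, -55.5]
contact_force: [-1.5, 3.2, 1.3]
gripper_width: 0.0005
gripper_force: 2.2
time_s: 3.8
tcp_pos: [0.4872, 0.1468, 0.1288]
eef_rot: [179.9, -0.0, -55.5]
contact_force: [0.1, -0.5, 0.3]
gripper_width: 0.0007
gripper_force: 0.0
[-0.00436322  0.00878574  0.12883162]
```

View pics/crop3.png

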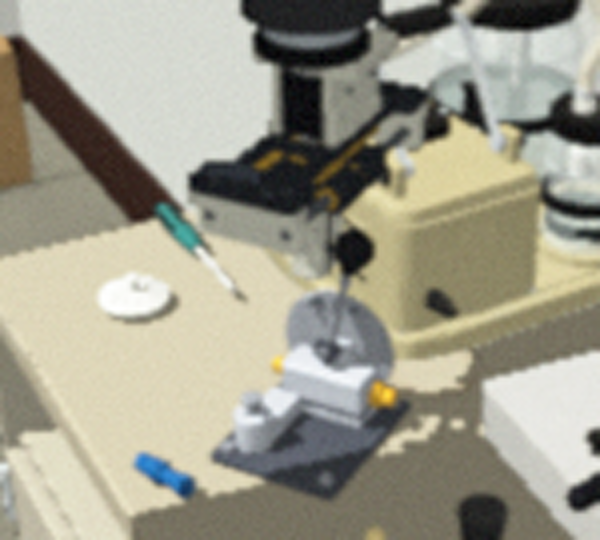

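The knob at crop (352,250) is past upright and the fingers are still behind it. I'll push on past 0.6 rad.

```bash
python3 -m crank '[{"xyz":[0.1,0,0],"delta_rot":[0,0,0],"claw":1},{"xyz":[0.2,0,0],"delta_rot":[0,0,0],"claw":1},{"xyz":[0.3,0,0],"delta_rot":[0,0,0],"claw":1},{"xyz":[0.4,0,0],"delta_rot":[0,0,0],"claw":1},{"xyz":[0.4,0,0],"delta_rot":[0,0,0],"claw":1}]';python3 -m crank '[{"xyz":[0.07,0,0],"delta_rot":[0,0,0],"claw":1},{"xyz":[0.14,0,0],"delta_rot":[0,0,0],"claw":1},{"xyz":[0.2,0,0],"delta_rot":[0,0,0],"claw":1},{"xyz":[0.2,0,0],"delta_rot":[0,0,0],"claw":1}]'
python3 - <<'E'
import cv2
from h import *
from plant import r,optics
c=optics.capture("side"); i=c["img"][110:245,220:370]
p=np.load("p.npy"); s=r.get_state(); print(R.from_euler("z",-p[2]).apply(s["tcp_pos"]-[p[0],p[1],0]))
for q in(.4,.6,.7,.8): print(q,((proj(c,valve(p,[[-.004,-.092*np.sin(q-.4),.062+.092*np.cos(q-.4)]]))-[220,110])*4).round())
cv2.imwrite("pics/crop4.png",cv2.resize(i,None,fx=4,fy=4,interpolation=cv2.INTER_CUBIC))
E
```

```text
time_s: 4.47
tcp_pos: [0.4942, 0.1375, 0.129]
eef_rot: [180.0, -0.0, -55.5]
contact_force: [0.1, 0.1, -0.5]
gripper_width: 0.0006
gripper_force: 0.0
time_s: 4.97
tcp_pos: [0.4966, 0.1344, 0.1289]
eef_rot: [-180.0, 0.2, -55.5]
contact_force: [-8.6, 9.0, 2.9]
gripper_width: 0.0005
gripper_force: 6.4
[-0.00370382 -0.00692443  0.12893255]
0.4 [[326. 240.]]
0.6 [[349. 249.]]
0.7 [[361. 254.]]
0.8 [[372. 261.]]
```

View pics/crop4.png

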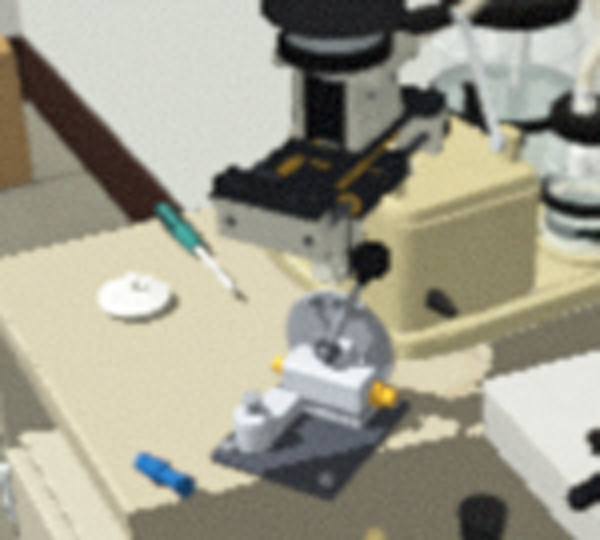

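The knob at crop (370,260) matches the predicted far stop at (372,261), with about 12 N against the stop. I'll retreat and rise, then go over to the pin.

```bash
python3 -m crank '[{"xyz":[-0.6,0,0],"delta_rot":[0,0,0],"claw":1},{"xyz":[-1.5,0,0],"delta_rot":[0,0,0],"claw":1},{"xyz":[-1.5,0,-1.2],"delta_rot":[0,0,0],"claw":1},{"xyz":[-1.5,0,-2.4],"delta_rot":[0,0,0],"claw":1},{"xyz":[-1.5,0,-2.4],"delta_rot":[0,0,0],"claw":1}]'
python3 - <<'E'
from h import *
from plant import r
p=np.load("p.npy"); s=r.get_state(); T=R.from_euler("xyz",s["eef_rot"],degrees=True); print(s["joints"])
for l in ([-.066,.028,.2],[-.066,.028,.065]):
    w=valve(p,[l])[0]; print(w.round(4),(T.inv().apply(w-s["tcp_pos"])/.03).round(3))
E
```

```text
time_s: 5.65
tcp_pos: [0.4735, 0.1709, 0.204]
eef_rot: [-179.7, -0.0, -55.5]
contact_force: [0.1, -0.4, -1.5]
gripper_width: 0.0003
gripper_force: 0.0
[ 4.22789697e+01  5.05634700e+00 -2.27382144e+01  5.27615587e-02
 -6.18863790e+01 -7.76372396e+00]
[0.4255 0.1278 0.2   ] [0.276 2.135 0.121]
[0.4255 0.1278 0.065 ] [0.276 2.16  4.621]
```

```bash
python3 -m crank '[{"xyz":[0.1,0.7,0],"delta_rot":[0,0,-10],"claw":1},{"xyz":[0.2,1.4,0],"delta_rot":[0,0,-20],"claw":1},{"xyz":[0.28,2.14,0],"delta_rot":[0,0,-30],"claw":1},{"xyz":[0.28,2.14,0],"delta_rot":[0,0,-40],"claw":1},{"xyz":[0.28,2.14,0],"delta_rot":[0,0,-50],"claw":1},{"xyz":[0.28,2.14,0],"delta_rot":[0,0,-60],"claw":1},{"xyz":[0.28,2.14,0],"delta_rot":[0,0,-70],"claw":1},{"xyz":[0.28,2.14,0],"delta_rot":[0,0,-75],"claw":1},{"xyz":[0.28,2.14,1.2],"delta_rot":[0,0,-75],"claw":1},{"xyz":[0.28,2.14,2.5],"delta_rot":[0,0,-75],"claw":1},{"xyz":[0.28,2.14,3.7],"delta_rot":[0,0,-75],"claw":1},{"xyz":[0.28,2.14,4.4],"delta_rot":[0,0,-75],"claw":1},{"xyz":[0.28,2.14,4.4],"delta_rot":[0,0,-75],"claw":1}]'
python3 - <<'E'
import cv2
from h import *
from plant import r,optics
c=optics.capture("side"); i=c["img"][110:245,220:370]
p=np.load("p.npy"); s=r.get_state(); print(R.from_euler("z",-p[2]).apply(s["tcp_pos"]-[p[0],p[1],0]))
print((proj(c,s["tcp_pos"])-[220,110])*4)
cv2.imwrite("pics/crop5.png",cv2.resize(i,None,fx=4,fy=4,interpolation=cv2.INTER_CUBIC))
E
```

```text
time_s: 7.28
tcp_pos: [0.4226, 0.1254, 0.0674]
eef_rot: [179.9, 0.2, 19.5]
contact_force: [0.4, -0.5, 0.5]
gripper_width: 0.0003
gripper_force: 0.0
[-0.06865124  0.02771616  0.06855956]
[[248.12956924 379.22495722]]
```

View pics/crop5.png

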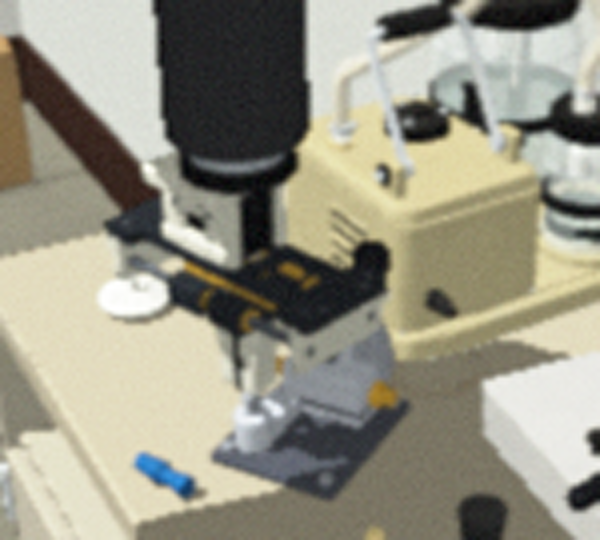

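The fingertips at crop (255,385) are just above the pin, and the knob is still at (372,260), behind and clear of the gripper. I'll shift 3 mm towards the valve's back and press.

```bash
python3 -m crank '[{"xyz":[0.1,0,0.2],"delta_rot":[0,0,0],"claw":1},{"xyz":[0.1,0,0.5],"delta_rot":[0,0,0],"claw":1},{"xyz":[0.1,0,0.6],"delta_rot":[0,0,0],"claw":1},{"xyz":[0.1,0,0.7],"delta_rot":[0,0,0],"claw":1},{"xyz":[0.1,0,0.8],"delta_rot":[0,0,0],"claw":1},{"xyz":[0.1,0,0.8],"delta_rot":[0,0,0],"claw":1}]'; python3 -m crank '[{"xyz":[0,0,0.05],"delta_rot":[0,0,0],"claw":1},{"xyz":[0,0,0.1],"delta_rot":[0,0,0],"claw":1},{"xyz":[0,0,0.15],"delta_rot":[0,0,0],"claw":1},{"xyz":[0,0,0.15],"delta_rot":[0,0,0],"claw":1}]'
```

```text
time_s: 8.07
tcp_pos: [0.4267, 0.1276, 0.045]
eef_rot: [-180.0, -0.0, 19.5]
contact_force: [0.3, -0.3, 0.4]
gripper_width: 0.0003
gripper_force: 0.0
time_s: 8.57
tcp_pos: [0.4268, 0.1277, 0.0405]
eef_rot: [-180.0, -0.0, 19.5]
contact_force: [-0.7, 0.3, 1.9]
gripper_width: 0.0005
gripper_force: 0.5
```

```bash
for k in 1 2; do python3 -m crank '[{"xyz":[0,0,0.04],"delta_rot":[0,0,0],"claw":1},{"xyz":[0,0,0.07],"delta_rot":[0,0,0],"claw":1},{"xyz":[0,0,0.07],"delta_rot":[0,0,0],"claw":1}]'|egrep 'tcp|cont'; done
python3 - <<'E'
import cv2
from plant import r,optics
c=optics.capture("side"); i=c["img"][165:245,240:350]
cv2.imwrite("pics/crop6.png",cv2.resize(i,None,fx=6,fy=6,interpolation=cv2.INTER_CUBIC))
E
```

```text
tcp_pos: [0.4269, 0.1277, 0.039]
contact_force: [-3.9, -1.3, 11.4]
tcp_pos: [0.4271, 0.1277, 0.0386]
contact_force: [-12.7, -2.4, 37.7]
```

View pics/crop6.png

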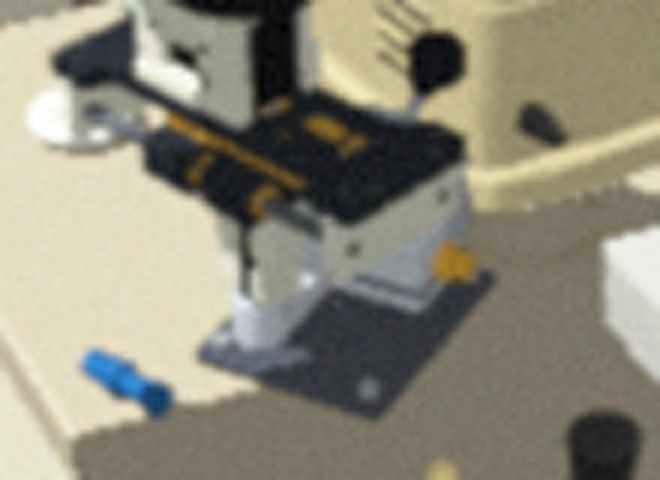

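The tips sit at z = 0.0386 m against a hard stop, where the pressed pin's top should be (0.039 m). I'll retreat up and check.

```bash
python3 -m crank '[{"xyz":[0,0,-0.3],"delta_rot":[0,0,0],"claw":1},{"xyz":[0,0,-1],"delta_rot":[0,0,0],"claw":1},{"xyz":[0,0,-2.5],"delta_rot":[0,0,0],"claw":1},{"xyz":[0,0,-4.5],"delta_rot":[0,0,0],"claw":1},{"xyz":[0,0,-6],"delta_rot":[0,0,0],"claw":1},{"xyz":[0,0,-6],"delta_rot":[0,0,0],"claw":1},{"xyz":[0,0,-6],"delta_rot":[0,0,0],"claw":1}]'
python3 - <<'E'
import cv2
from plant import r,optics
c=optics.capture("side"); i=c["img"][150:245,230:345]
cv2.imwrite("pics/crop7.png",cv2.resize(i,None,fx=6,fy=6,interpolation=cv2.INTER_CUBIC))
E
```

```text
time_s: 10.25
tcp_pos: [0.4262, 0.1274, 0.2157]
eef_rot: [-180.0, 0.0, 19.5]
contact_force: [0.3, -0.2, -0.4]
gripper_width: 0.0004
gripper_force: 0.0
```

View pics/crop7.png

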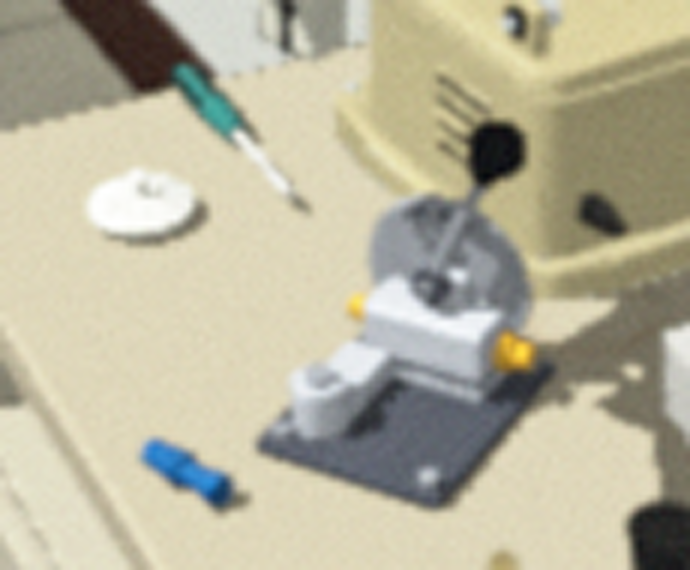

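The lever is at the far stop, with the knob at crop (497,150). The pin is almost flush in its boss at (322,375), and the robot is clear.

```bash
python3 -c "
from plant import job
print(job.close_job())"
```

```text
the job is handed in; nothing more can be done
None
```

The ball-knob lever rests at the far stop, its lock pin is pressed fully down, and the robot is clear; the job is handed in (no verdict was returned).

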